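Mix a sample tube on the touch-start vortex mixer

TASK

Mix the tall screw-cap tube, the tallest tube in the rack, on the vortex mixer: lift it out of the rack, stand it upright with its tip in the middle of the mixer's cup, and press the cup down about 4 to 5 mm so that the mixer runs, never hard down onto its 8 mm stop. Keep it pressed like that for at least three seconds and finish still gripping the tube and pressing, without letting go. Leave the other tubes in the rack and everything else on the bench where it is.

Things in the scene. Friction and masses are not known exactly. Their poses are not given: they have to be found in the camera images.
- tube: the tube to mix: 120 mm tall, off-white straight body 16.6 mm in diameter, the lowest 22 mm tapering to a flat tip 6 mm across; on top a blue ribbed screw cap 23 mm in diameter and 16 mm high, broader than the body. Stands upright in one of the rack's cells with a play of about 1 mm each way. About 22 g. Origin: centre of the tip; z runs up the tube to the cap.
- tube_cap (a point): centre of the tube's screw cap, 112 mm above the tip along the tube and 8 mm below the cap's top; the place to grip
- short_a: another tube in the rack, to be left there: 88 mm tall, round bottom, 16 mm in diameter, narrow blue stopper 18 mm in diameter. Origin: its bottom; z up.
- short_b: a second tube just like short_a, to be left in the rack
- rack: off-white plastic tube rack, fixed to the bench, 75 mm (its x) by 216 mm (its y), 62 mm high, 3 by 9 open square cells at 23.5 mm pitch, 19 mm clear, floor 4 mm thick. The tubes stand at least 70 mm apart along its y, so fingers that close along its x have room. Origin: centre of its underside.
- mixer: vortex mixer, fixed to the bench: grey metal housing 168 mm (its x) by 128 mm (its y), 115 mm high, sloped black control panel with dial and rocker on its front (-x), a rubber boot on top up to 128 mm and the black rubber cup above it. The cup stands over the origin. Origin: centre of its underside; z up.
- cup_seat (a point): centre of the cup's inner floor, where the tube's tip stands; 145 mm above the bench when not pressed; it moves with the cup. The cup is round, 39 mm across and 22 mm high, its mouth 31 mm wide and 16 mm above this point, its inner wall sloping in to a floor about 17 mm wide.
- cup (a joint): how far the sprung cup is pressed down, in m: 0 free, 0.008 on its stop. Resists with 3 N at the start plus 1 N per mm (7 to 8 N at 4 to 5 mm, 11 N at the stop). It only moves straight down and up; the mixing orbit is not simulated. The mixer counts as running from 0.0025 to 0.0065.
- plate_assembly: bystander: white and blue microplate assembly, 86 x 128 x 31 mm, on the bench. Origin: centre of its underside.
- marker: bystander: grey marker pen with a black cap, 133 mm long, 13 mm thick, lying on the bench. Origin: on its underside near its middle.
- reagent: bystander: amber bottle 54 mm in diameter, 105 mm high, blue cap. Origin: centre of its underside.
- dishes: bystander: two clear petri dishes stacked, 90 mm in diameter, 33 mm high. Origin: centre of the underside.
- timer: bystander: white bench timer, 62 x 70 x 18 mm, lying on the bench. Origin: centre of its underside.

How it is judged:
By the outcome, as a careful person would: the job done as asked, in the order asked, and still so for the second after the job is handed in, while the arm keeps its last pose, push and grip.
It also fails if it takes over 53 s, if anything falls off the work surface, if the arm or the gripper's body presses on something with over 40 N, if the wrist force passes 120 N, or if a joint passes its speed limit or range.

ROBOT

A 6-joint arm with a two-finger parallel gripper is mounted at the origin on the work surface. World frame = base frame: x ahead of the robot, y to its left, z up, the work surface at z = 0. Lengths are in mm, angles in degrees, forces in N, time in s.
With the tool pointing down it reaches from about 350 to 800 mm from the base axis. Payload 7.3 kg.
Tool frame: the origin (TCP) lies midway between the tips of the shut fingers; the grasp point (between the pads) lies 19 mm behind it; z points along the fingers, y is the line along which they close (so a half turn about z gives the same grasp; the last joint's range is limited). The gripper opens to 85 mm and grips with 20 to 120 N. Pads are 22 mm wide; open, the fingers measure 114 mm over their backs; the gripper's body (76 mm by 85 mm) begins 54 mm behind the grasp point. The pads swing forward as they close: fully open they stand 13 mm farther back than shut.
Start: joints at [59.358, 19.595, 87.324, -0, 73.075, -8.365], TCP at [199.004, 485.844, 206.122] pointing down, gripper open.
Joint ranges: [-145.02, 145.02], [-44.19, 115.74], [2.07, 154.8], [-57.11, 237.11], [16.16, 152.29], [-177.93, 177.93]. Speed limits (degrees/s): [147.25, 147.25, 180, 180, 180, 180].

INTERFACE

Orientations are given as [roll, pitch, yaw] about the fixed x, y, z axes, in that order (R = Rz(yaw) Ry(pitch) Rx(roll)).
In Python, from bench import r gives the robot as it stands. The module is installed in compiled form; this text tells all that it offers.
- The arm moves only by the tool servo_tool, never from a script. Its argument "rows" is a list of rows, each a list of 6 numbers: the shift along the tool's x, y, z in mm, then the turn, a rotation vector about the tool's x, y, z in rad. In form: [[tx, ty, tz, rx, ry, rz], ...]. A call has 1 to 20 rows; each row shifts and turns the commanded pose from where the row before left it, along the tool's axes as they then stand; what a row does not reach is not made up. A row lasts 1/8 s, in which the tool goes at most 62.5 mm and 10.7 degrees, less where a joint would pass 70% of its speed; a pose out of reach is approached as far as the arm can. A call with a gripper value outside its range is refused whole. "claw" is the finger opening in mm, from 0 to 85.4, set as the call begins (left out, the last holds). The fingers move at their own pace and stop on an object; "newtons" is the grip in N (left out, the last holds). Time passes only in rows, so rows that do not move let the fingers close. It gives the time, the measured TCP pose, the force, the opening and the grip force at its end, in the units of the state.
- r.observe(): the state, without advancing time (a new reading comes with each control period).
- r.capture(name): name is "scene" or "top" or "wrist"; returns a dict with "image" (420x560x3 uint8, red, green, blue), "vfov" (degrees; the focal length in pixels is half the picture's height over the tangent of half this angle, whatever the lens; pixels are square), "cx", "cy" (the principal point, pixels), "rvec" (rotation vector, rad) and "tvec" (3), from world to camera coordinates, as OpenCV has them; the wrist camera has in their place "hand_eye" (4x4, takes a point from camera to tool coordinates, whose origin is the TCP and whose axes are the flange's). Camera axes: x right, y down, z forward; pixel columns grow to the right and rows downward; lengths in mm; the calibration is good to about 2 mm. A picture is of the moment at which its call begins: read the wrist's pose just before it. There is no depth.
- r.finish_job(): hands the job in; it is judged then, once.
The state is a dict: "clock": time; "joints": joint angles; "qvel": joint speeds; "joint_torque": joint torques, N m; "eef_pos": TCP position; "tcp_rot": TCP orientation; "force": force on the tool from outside, world axes, zero at the start; "ft_torque": the same for the moment, N m; "grip_width": opening from 0.0 (shut) to 1.0 (fully open); "gripper_force": force on a finger pad.
Only numpy, scipy, OpenCV 4.12 (cv2) and the standard library are available. Lean on these libraries where they do the work, as an engineer would, in place of code of your own. Each camera call takes 0.05 s, during which the arm holds its last target. There are 200 camera calls.

## Working session

There is one attempt and no reset: what is moved stays moved. The work goes in short steps, Python scripts to look and compute and a tool call to move; the robot and the scene stay as the last step left them, time stands still between calls to the robot, and variables do not carry over. Pictures are saved under pics/ and viewed, at most 10 in all, crops included, and the job is handed in when it is done.

Besides the shell and the picture viewer there is one more tool, called after ">>>" by a JSON object that holds its "op" and its "data". servo_tool: Moves the arm, as the interface text tells. Its arguments: {"type":"object","properties":{"rows":{"type":"array"},"claw":{"type":"number"},"newtons":{"type":"number"}},"required":["rows"]}

```bash
mkdir -p pics
cat > h.py <<'E'
import numpy as np, cv2, pickle
from bench import r
from scipy.spatial.transform import Rotation as Ro
def cap(n,f=None):
    s=r.observe(); c=r.capture(n); c['state']=s
    im=c['image']; H=im.shape[0]; c['f']=H/2/np.tan(np.radians(c['vfov'])/2)
    if 'rvec' in c:
        R=Ro.from_rotvec(np.ravel(c['rvec'])).as_matrix(); c['R']=R.T; c['C']=-R.T@np.ravel(c['tvec'])
    else:
        T=np.array(c['hand_eye']); Rt=Ro.from_euler('xyz',s['tcp_rot'],degrees=True).as_matrix()
        c['R']=Rt@T[:3,:3]; c['C']=Rt@T[:3,3]+np.array(s['eef_pos'])
    if f: cv2.imwrite('pics/'+f,im[:,:,::-1])
    return c
def ray(c,u,v):
    d=c['R']@np.array([(u-c['cx'])/c['f'],(v-c['cy'])/c['f'],1]); return d/np.linalg.norm(d)
def onz(c,u,v,z):
    d=ray(c,u,v); return c['C']+d*(z-c['C'][2])/d[2]
def proj(c,p):
    q=c['R'].T@(np.array(p,float)-c['C']); return q[:2]/q[2]*c['f']+[c['cx'],c['cy']]
E
python3 - <<'E'
from h import *
s=r.observe(); print(s)
for n in ('scene','top','wrist'):
    c=cap(n,n+'0.png'); print(n,c['C'],c['f'],c['cx'],c['cy'],c['R'][:,2]); pickle.dump(c,open(n+'.pkl','wb'))
E
```

```text
{'clock': 0.0, 'joints': array([ 5.93562745e+01,  1.96378598e+01,  8.73808292e+01, -2.08784459e-03,
        7.30747497e+01, -8.36452852e+00]), 'qvel': array([-0.00228842,  0.13269992,  0.0115775 , -0.02629184,  0.05002225,
       -0.04813757]), 'joint_torque': array([-1.21511389e-04, -4.33693635e+01, -2.46007365e+01, -3.28359147e-04,
        8.11448030e-03,  4.55397128e-06]), 'eef_pos': array([198.77966603, 485.40285246, 205.39118878]), 'tcp_rot': array([-1.79907265e+02, -1.16173848e-02,  1.57721403e+02]), 'force': array([-0.01672464, -1.06665353, -0.44628857]), 'ft_torque': array([ 0.07557064, -0.05864179, -0.01047551]), 'gripper_force': 0.0, 'grip_width': 1.000016468109658}
scene [1252.87683911  554.85352113  857.109101  ] 528.4024598226904 276.2110735050909 210.2136630440074 [-0.62971306 -0.47276571 -0.61640413]
top [ 418.27553068   11.85387548 1218.72803589] 504.52978799078363 283.88383002207087 206.83905226844746 [ 0.08267205  0.00358422 -0.99657036]
wrist [137.99972963 510.69661483 374.0633607 ] 346.8388771993583 278.0568715035759 206.8832180683715 [ 0.24180357 -0.100225   -0.96513521]
```

View pics/scene0.png

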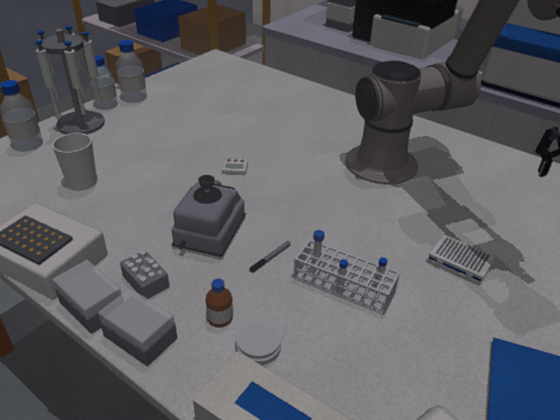

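View pics/top0.png

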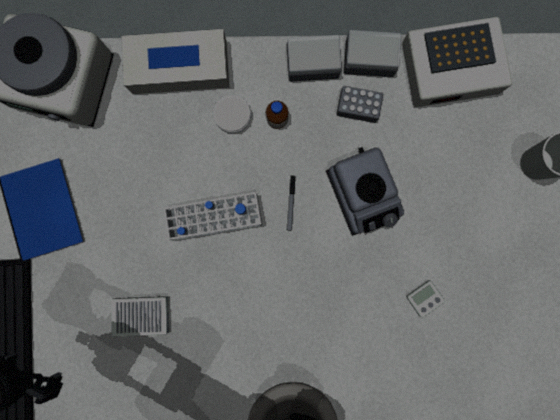

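The scene view shows the tall tube's cap at (319,236) and the mixer cup at (207,182). In the top view they are at (240,209) and (371,187), with the rack's long axis running nearly left to right.

Run:
```python
from h import *
t=pickle.load(open('top.pkl','rb')); s=pickle.load(open('scene.pkl','rb'))
def blue(c,box):
    u0,v0,u1,v1=box; hsv=cv2.cvtColor(c['image'],cv2.COLOR_RGB2HSV)[v0:v1,u0:u1]
    m=cv2.inRange(hsv,(100,110,40),(130,255,255)); n,l,st,ce=cv2.connectedComponentsWithStats(m)
    return [(st[i,4],ce[i]+[u0,v0]) for i in range(1,n) if st[i,4]>8]
T=blue(t,(160,185,270,245)); S=blue(s,(290,220,410,310)); print(T);print(S)
for a,p in T: print(onz(t,*p,120), onz(t,*p,88))
for a,p in S: print(onz(s,*p,116),onz(s,*p,85))
print('cup', onz(t,371,187,161), onz(s,207,182,158))
hsv=cv2.cvtColor(t['image'],cv2.COLOR_RGB2GRAY)
for nm,box in(('rack',(160,185,270,245)),):
    u0,v0,u1,v1=box; g=hsv[v0:v1,u0:u1]; print(np.percentile(g,[5,25,50,75,95]))
for c,n,b in((t,'a',(150,180,280,250)),(t,'b',(320,140,410,240))):
    u0,v0,u1,v1=b; cv2.imwrite(f'pics/{n}.png',cv2.resize(c['image'][v0:v1,u0:u1,::-1],None,fx=4,fy=4,interpolation=cv2.INTER_CUBIC))
a=cv2.imread('pics/a.png');b=cv2.imread('pics/b.png')
o=np.zeros((680,880,3),np.uint8);o[:280,:520]=a;o[280:,:360]=b;cv2.imwrite('pics/ab.png',cv2.convertScaleAbs(o[:,:520],alpha=1.8)[:600])
```

```text
[(np.int32(47), array([208.68085106, 204.57446809])), (np.int32(92), array([240.11956522, 208.42391304])), (np.int32(52), array([180.75      , 230.57692308]))]
[(np.int32(94), array([318.36170213, 235.05319149])), (np.int32(57), array([382.38596491, 261.33333333])), (np.int32(58), array([343.12068966, 263.18965517]))]
[516.07558546 180.25448444 120.        ] [518.92397164 185.15908258  88.        ]
[506.92526603 111.48217196 120.        ] [509.50715294 114.38380492  88.        ]
[459.82832537 241.0049668  120.        ] [461.03853334 247.67889764  88.        ]
[506.89079824 109.84712411 116.        ] [475.68679975  91.23286301  85.        ]
[492.39734617 257.52265313 116.        ] [460.58709819 245.08554111  85.        ]
[547.5329736  197.99647877 116.        ] [518.02900475 183.06943456  85.        ]
cup [ 546.12248386 -168.47108969  161.        ] [ 556.16429857 -168.64334351  158.        ]
[ 67.  97. 121. 126. 131.]
```

View pics/ab.png

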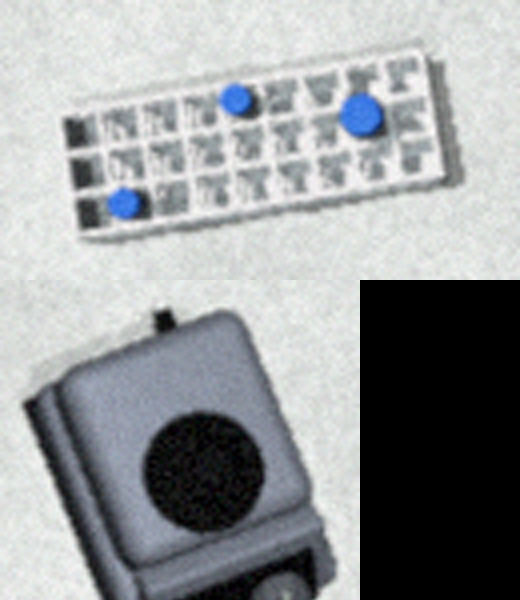

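The tall tube's cap is at crop (362,115), second cell from the rack's −y end. The rack's yaw is about 9.5°, and the mixer cup is centred at crop (203,471). I'll move above the tube with the fingers closing along the rack's x.

>>> {"op": "servo_tool", "data": {"rows": [[0,0,0,0,0,0.1693],[0,0,0,0,0,0.1693],[0,0,0,0,0,0.1693],[0,0,0,0,0,0.1693],[0,0,0,0,0,0.1693],[0,0,0,0,0,0.1693],[-30,17.3,0,0,0,0],[-30,17.3,0,0,0,0],[-30,17.3,0,0,0,0],[-30,17.3,0,0,0,0],[-30,17.3,0,0,0,0],[-30,17.3,0,0,0,0],[-30,17.3,0,0,0,0],[-30,17.3,0,0,0,0],[-30,17.3,0,0,0,0],[-30,17.3,0,0,0,0],[-30,17.3,0,0,0,0],[-30,17.3,0,0,0,0],[-30,17.3,0,0,0,0],[-30,17.3,0,0,0,0]], "claw": 85, "newtons": 60}}

```text
clock: 2.65
eef_pos: [507.8, 110.7, 205.9]
tcp_rot: [-180.0, -0.0, 99.5]
force: [-0.0, 0.7, -0.1]
grip_width: 0.997
gripper_force: 0.0
```

>>> {"op": "servo_tool", "data": {"rows": [[0,0,0,0,0,0],[0,0,0,0,0,0]]}}

```text
clock: 2.9
eef_pos: [506.8, 112.0, 205.8]
tcp_rot: [-179.9, -0.0, 99.5]
force: [-0.1, 0.0, -0.9]
grip_width: 0.998
gripper_force: 0.0
```

Run:
```python
from h import *
c=cap('wrist','w1.png'); pickle.dump(c,open('w1.pkl','wb')); print(c['state']['eef_pos'],c['state']['tcp_rot'],c['state']['clock'],c['state']['joints'])
print('C',c['C'],'tcp px',proj(c,c['state']['eef_pos']),'pred cap',proj(c,[507,111,124]))
```

```text
[506.78598228 111.98510408 205.78201803] [-1.79943370e+02 -2.99862675e-02  9.95070750e+01] 2.9 [ 3.97952142e+00  1.90182391e+01  8.82336669e+01  2.55329053e-02
  7.28073503e+01 -5.53512818e+00]
C [496.17407129 176.97311087 374.37377053] tcp px [277.62062146 244.75215871] pred cap [277.80397717 205.95635962]
```

View pics/w1.png

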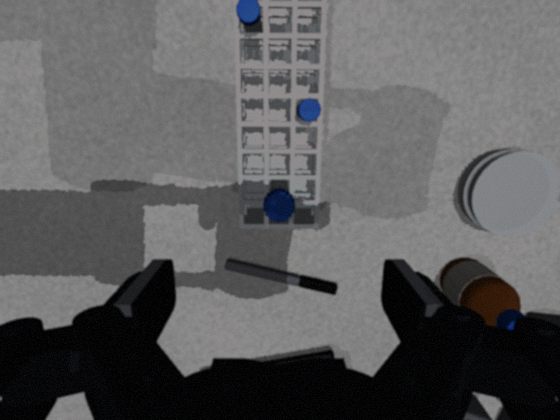

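The wrist view shows the cap at about (279,205), against a predicted (278,206). The rack is square to the fingers. I'll refine the cap centre with a mask.

Run:
```python
from h import *
c=pickle.load(open('w1.pkl','rb'));hsv=cv2.cvtColor(c['image'],cv2.COLOR_RGB2HSV)
m=cv2.inRange(hsv,(100,110,30),(130,255,255)); m[:180]=0;m[240:]=0
k,_=cv2.findContours(m,0,1); k=max(k,key=cv2.contourArea); print(cv2.boundingRect(k),cv2.minEnclosingCircle(k))
u,v=cv2.minEnclosingCircle(k)[0]; p=onz(c,u,v,122); d=p-c['state']['eef_pos']
R=Ro.from_euler('xyz',c['state']['tcp_rot'],degrees=True).as_matrix(); print(p,'tool',R.T@d)
```

```text
(264, 188, 31, 34) ((278.9333190917969, 204.73333740234375), 16.76740074157715)
[507.76849652 111.55204091 122.        ] tool [-0.63324442  0.98029799 83.78077012]
```

>>> {"op": "servo_tool", "data": {"rows": [[-0.6,1.0,10,0,0,0],[0,0,12,0,0,0],[0,0,12,0,0,0],[0,0,12,0,0,0],[0,0,12,0,0,0],[0,0,12,0,0,0],[0,0,12,0,0,0],[0,0,12,0,0,0],[0,0,10,0,0,0],[0,0,6,0,0,0],[0,0,0,0,0,0],[0,0,0,0,0,0]]}}

```text
clock: 4.45
eef_pos: [508.7, 111.3, 96.5]
tcp_rot: [180.0, 0.0, 99.5]
force: [-0.2, -0.1, -0.3]
grip_width: 0.997
gripper_force: 0.0
```

>>> {"op": "servo_tool", "data": {"rows": [[0,0,0,0,0,0],[0,0,0,0,0,0],[0,0,0,0,0,0],[0,0,0,0,0,0],[0,0,0,0,0,0],[0,0,0,0,0,0],[0,0,0,0,0,0],[0,0,0,0,0,0],[0,0,0,0,0,0],[0,0,0,0,0,0],[0,0,0,0,0,0],[0,0,0,0,0,0]], "claw": 10, "newtons": 60}}

```text
clock: 5.95
eef_pos: [508.7, 111.3, 96.4]
tcp_rot: [180.0, -0.0, 99.5]
force: [-0.3, -0.6, 5.6]
grip_width: 0.203
gripper_force: 58.9
```

>>> {"op": "servo_tool", "data": {"rows": [[0,0,-3,0,0,0],[0,0,-6,0,0,0],[0,0,-10,0,0,0],[0,0,-12,0,0,0],[0,0,-15,0,0,0],[0,0,-15,0,0,0],[0,0,-15,0,0,0],[0,0,-15,0,0,0],[0,0,-15,0,0,0],[0,0,-15,0,0,0],[0,0,-15,0,0,0],[0,0,-15,0,0,0],[0,0,-15,0,0,0],[0,0,-14,0,0,0],[0,0,0,0,0,0],[0,0,0,0,0,0]]}}

```text
clock: 7.95
eef_pos: [508.2, 111.3, 275.6]
tcp_rot: [-180.0, -0.0, 99.5]
force: [0.4, -0.8, -0.6]
grip_width: 0.205
gripper_force: 58.7
```

Run:
```python
from h import *
c=cap('wrist','w2.png'); pickle.dump(c,open('w2.pkl','wb')); s=cap('scene'); pickle.dump(s,open('s2.pkl','wb'))
e=c['state']['eef_pos']; print(e,c['state']['force'],c['state']['grip_width'])
q=proj(s,e).astype(int); print('scene tcp',q,'wrist',proj(c,e), proj(c,e+[0,0,19]),proj(c,e-[0,0,92]))
a=c['image'][120:420,130:430]; b=s['image'][q[1]-70:q[1]+80,q[0]-75:q[0]+75]
a=cv2.resize(a,(400,400)); b=cv2.resize(b,(400,400),interpolation=cv2.INTER_CUBIC)
cv2.imwrite('pics/l2.png',cv2.convertScaleAbs(np.hstack([a,b])[:,:,::-1],alpha=1.8))
```

```text
[508.18296286 111.26451693 275.6122564 ] [ 0.39456174 -0.79830811 -0.59182302] 0.20489983022308142
scene tcp [324 174] wrist [277.62061659 244.75148844] [277.58213018 259.68888592] [277.73266504 201.26309757]
```

View pics/l2.png

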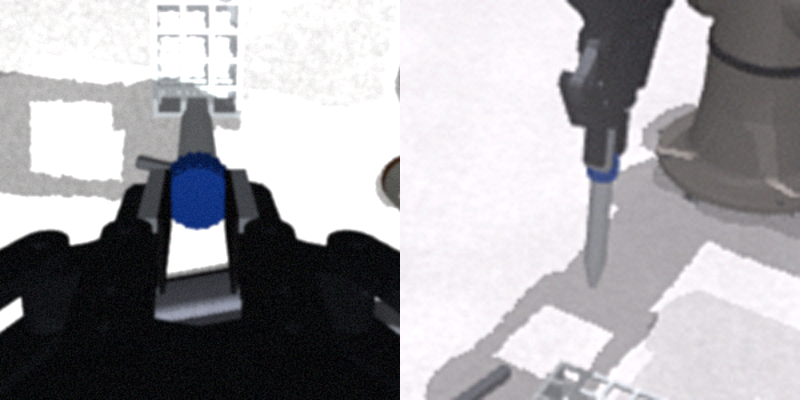

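The tube is gripped by its cap and hangs nearly upright. The tip is at crop (197,97) in the wrist view and at (595,285) in the scene crop. Next I'll measure the tip's offset from the TCP, and the cup.

Run:
```python
from h import *
w=pickle.load(open('w2.pkl','rb'));s=pickle.load(open('s2.pkl','rb')); e=w['state']['eef_pos']
for dz in (91,92,93,94,95): print(dz,'scene tip',proj(s,e-[0,0,dz]),'wrist',proj(w,e-[0,0,dz]),proj(w,e-[0,0,dz]+[0,-3,0]))
print('cap top ctr wrist',proj(w,e+[0,0,27]),'scene cap bottom',proj(s,e+[0,0,12]))
# scene profile rows of tube: left/right edges
g=cv2.cvtColor(s['image'],cv2.COLOR_RGB2GRAY).astype(int)
for v in range(168,216,3): print(v,g[v,312:336])
g=cv2.cvtColor(w['image'],cv2.COLOR_RGB2GRAY).astype(int)
print('wrist')
for v in range(184,240,4): print(v,g[v,262:296])
```

```text
91 scene tip [320.86388605 210.50707286] wrist [277.73184669 201.58071818] [277.09572563 205.28556636]
92 scene tip [320.8291738  210.88718503] wrist [277.73266504 201.26309757] [277.09882019 204.95558477]
93 scene tip [320.79450066 211.26686902] wrist [277.73347754 200.94775073] [277.10189266 204.62795869]
94 scene tip [320.75986656 211.64612556] wrist [277.73428424 200.63465332] [277.10494327 204.30266299]
95 scene tip [320.72527142 212.02495536] wrist [277.73508521 200.32378137] [277.10797226 203.9796729 ]
cap top ctr wrist [277.56318015 267.04379531] scene cap bottom [324.66183897 168.91805505]
168 [142 139 140 139 141 143 130  57  38  44  51  54  60  59  61  50  40  41
  62  92 100  97  95  98]
171 [139 140 140 139 140 141 143 132  86  52  51  47  45  45  45  47  55  77
  92  98  96  97  96  96]
174 [138 138 138 140 141 141 140 133  95  73  80  80  82  83  80  78  86  99
  98  95  97  98  96  97]
177 [137 137 138 140 139 139 140 129  81  73  80  81  80  80  77  77  83  95
  96  97  96  96  96  96]
180 [137 137 138 139 137 138 138 121  74  75  80  82  81  80  76  82 102 108
  94 
[... 2361 characters left out ...]
79  59  48  45  49  51  52  53  48  50  52  54  48  53  49  49
  51  50  51  51  50  51  50  49  48  73 118 150 159 162 161 164]
224 [ 98  88  74  56  48  46  48  50  52  54  50  51  52  55  50  52  49  53
  49  53  52  44  53  45  50  49  47  55  90 129 151 162 162 164]
228 [ 90  77  60  48  51  51  47  49  52  52  53  52  53  51  53  53  49  52
  50  51  49  57  50  48  48  47  43  47  66 112 147 158 158 158]
232 [ 93  79  54  48  49  49  49  47  52  50  49  48  55  53  50  47  49  48
  46  48  52  47  53  54  52  51  44  46  57  85 133 156 161 157]
236 [ 89  69  46  39  38  41  39  26  23  17  12  16  19  15  17  21  14  15
  12  20  14  19  13  15  17  23  34  45  45  64 108 144 158 158]
```

>>> {"op": "servo_tool", "data": {"rows": [[-10,0,0,0,0,0],[-20,0,-2,0,0,0],[-24,0,-2,0,0,0],[-24,0,0,0,0,0],[-24,0,0,0,0,0],[-24,0,0,0,0,0],[-24,0,0,0,0,0],[-24,0,0,0,0,0],[-20,0,0,0,0,0],[-16,1.3,0,0,0,0],[-12,0,0,0,0,0],[0,0,0,0,0,0],[0,0,0,0,0,0],[0,0,0,0,0,0]]}}

```text
clock: 9.8
eef_pos: [546.4, -106.8, 280.2]
tcp_rot: [180.0, -0.0, 99.6]
force: [-0.0, 0.5, -0.2]
grip_width: 0.21
gripper_force: 58.7
```

Run:
```python
from h import *
c=cap('wrist','w3.png'); pickle.dump(c,open('w3.pkl','wb')); s=cap('scene');t=cap('top'); pickle.dump((s,t),open('st3.pkl','wb'))
print(c['state']['eef_pos'],c['state']['force'],proj(c,[546,-168.5,161]))
def cup(c,box,th):
    u0,v0,u1,v1=box; g=cv2.cvtColor(c['image'],cv2.COLOR_RGB2GRAY)[v0:v1,u0:u1]
    m=(g<th).astype(np.uint8); k,_=cv2.findContours(m,0,1); k=max(k,key=cv2.contourArea); return np.round(cv2.fitEllipse(k)[0]+np.array([u0,v0]),1),cv2.boundingRect(k),cv2.contourArea(k)
t0=pickle.load(open('top.pkl','rb'))
for th in (15,22,30): a=cup(t0,(345,165,398,210),th); print(a,onz(t0,*a[0],155))
b=cv2.resize(pickle.load(open('scene.pkl','rb'))['image'][165:205,180:240],(480,320),interpolation=cv2.INTER_CUBIC)
o=np.zeros((600,560,3),np.uint8); o[:300]=c['image'][:300]; o[300:,:480]=b[:300]
cv2.imwrite('pics/l3.png',cv2.convertScaleAbs(o[:,:,::-1],alpha=2))
```

```text
[ 546.40470199 -106.83639259  280.21239666] [-0.0088035   0.52457335 -0.20199132] [265.81090371 259.53701894]
(array([370.6, 187.8]), (12, 9, 29, 29), 593.5) [ 545.14896044 -168.60522997  155.        ]
(array([370.6, 187.8]), (11, 9, 30, 29), 626.5) [ 545.14896044 -168.60522997  155.        ]
(array([370.6, 187.7]), (11, 8, 30, 30), 645.5) [ 545.36238088 -168.61036475  155.        ]
```

View pics/l3.png

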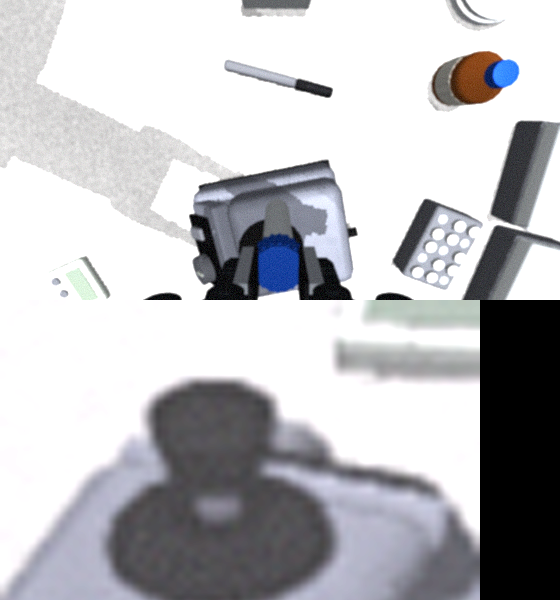

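The wrist view has the cup hidden behind the gripper at about (270,245). The scene crop shows the cup's rim at about (213,420), above a wider boot. I'll overshoot so that the wrist camera looks straight into the cup.

>>> {"op": "servo_tool", "data": {"rows": [[-8,-2,0,0,0,0],[-16,-4,0,0,0,0],[-20,-5,0,0,0,0],[-20,-5,0,0,0,0],[-20,-5,0,0,0,0],[-20,-5,0,0,0,0],[-14,-4,0,0,0,0],[-6,-2,0,0,0,0],[0,0,0,0,0,0],[0,0,0,0,0,0],[0,0,0,0,0,0]]}}

```text
clock: 11.32
eef_pos: [535.5, -234.4, 280.2]
tcp_rot: [180.0, -0.0, 99.6]
force: [0.0, -0.8, 0.0]
grip_width: 0.206
gripper_force: 58.7
```

Run:
```python
from h import *
c=cap('wrist','w4.png'); pickle.dump(c,open('w4.pkl','wb'))
s=pickle.load(open('scene.pkl','rb')); t=pickle.load(open('top.pkl','rb'))
print(c['state']['eef_pos'],c['C'],'scene rim',onz(s,206.6,180.1,161),'boot',onz(t,370.6,187.7,128))
p=[546,-170,161]; q=proj(c,p).astype(int); print(q)
v0=max(q[1]-75,0);u0=q[0]-100; a=c['image'][v0:v0+150,u0:u0+200]; print('origin',u0,v0)
cv2.imwrite('pics/l4.png',cv2.convertScaleAbs(cv2.resize(a[:,:,::-1],None,fx=4,fy=4,interpolation=cv2.INTER_CUBIC),alpha=3.5,beta=10))
```

```text
[ 535.53258818 -234.44256961  280.18476302] [ 524.64179638 -169.42721241  448.74787941] scene rim [ 554.23167183 -171.49702777  161.        ] boot [ 548.58815367 -173.19098529  128.        ]
[303 118]
origin 203 43
```

View pics/l4.png

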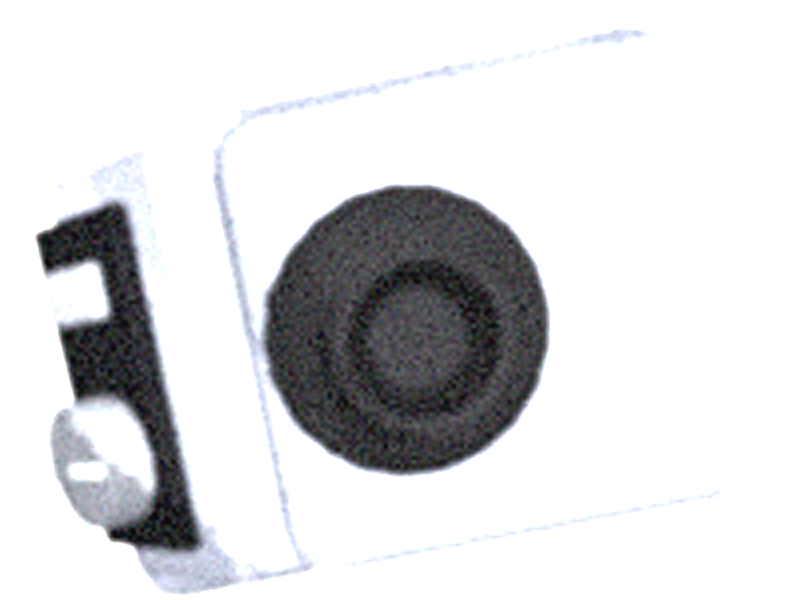

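The view looks straight into the cup. Its mouth is centred at crop (424,338), its inner disc at (420,340), and the boot's outline at (407,328).

Run:
```python
from h import *
c=pickle.load(open('w4.pkl','rb')); f=lambda u,v:(203+u/4-.4,43+v/4-.4)
g=cv2.cvtColor(c['image'],cv2.COLOR_RGB2GRAY); m=(g<40).astype(np.uint8)[80:170,260:350]
k,_=cv2.findContours(m,0,1);k=max(k,key=cv2.contourArea);b=cv2.fitEllipse(k);bc=np.array(b[0])+[260,80]; print(b)
for n,p,z in(('mouth',f(424,338),161),('inner',f(420,340),149),('boot',bc,128),('boot',bc,122)): print(n,onz(c,*p,z))
# refine mouth: dark ring mask
G=cv2.GaussianBlur(g,(0,0),1).astype(float); u,v=f(422,338); 
for th in (0,):
    P=cv2.warpPolar(G,(30,36),(u,v),30,cv2.WARP_POLAR_LINEAR); print(np.round(P[::3,6:24]).astype(int))
e=c['state']['eef_pos']; R=Ro.from_euler('xyz',c['state']['tcp_rot'],degrees=True).as_matrix()
print('tool', R.T@(onz(c,*f(424,338),161)-e))
```

```text
((44.218074798583984, 45.02927780151367), (69.24664306640625, 71.10435485839844), 29.19819450378418)
mouth [ 551.19463524 -176.05469613  161.        ]
inner [ 551.54752381 -176.87441651  149.        ]
boot [ 550.0053639  -175.68017669  128.        ]
boot [ 550.47982193 -175.7971464   122.        ]
[[19 19 19 18 17 14 12 10  9  9  8  8  9 12 15 18 19 18]
 [20 20 20 19 17 14 14 11  9  9 10  9 10 14 14 18 18 17]
 [19 20 20 20 19 16 16 11 10 11 12 10  9 12 12 18 20 20]
 [20 20 21 20 20 19 16 14 12 11 10 10 10 12 15 18 19 17]
 [20 19 19 20 21 20 20 18 14 13 11 11 10 12 13 15 15 14]
 [20 19 19 20 20 18 18 15 12 10 10 11 11 13 14 14 14 13]
 [20 20 19 20 20 20 19 17 13 10  8  9 11 15 18 18 16 14]
 [20 19 19 19 19 19 18 15 11 10  8 10 12 14 18 18 19 18]
 [19 20 21 21 19 19 17 15 11  8  8 10 11 14 18 19 20 20]
 [20 20 20 20 20 18 16 12 10  8  7  8 10 13 17 19 19 19]
 [21 21 20 18 17 16 13  9  8  8  8  8  8 12 15 17 18 17]
 [20 19 18 18 17 14 12  9  7  6  7  8  8 11 12 16 19 19]]
tool [ 54.95981341  25.13304988 119.19395932]
```

>>> {"op": "servo_tool", "data": {"rows": [[6,3,0,0,0,0],[12,5.5,0,0,0,0],[12,5.5,0,0,0,0],[12,5.5,0,0,0,0],[9,4,0,0,0,0],[4.5,1.6,0,0,0,0],[0,0,8,0,0,0],[0,0,7,0,0,0],[0,0,0,0,0,0],[0,0,0,0,0,0],[0,0,0,0,0,0]]}}

```text
clock: 12.75
eef_pos: [551.0, -176.4, 265.3]
tcp_rot: [180.0, 0.0, 99.5]
force: [-0.4, -0.9, -0.6]
grip_width: 0.206
gripper_force: 58.7
```

Run:
```python
from h import *
s=cap('scene');w=cap('wrist'); pickle.dump((s,w),open('s5.pkl','wb')); e=s['state']['eef_pos']; print(e,s['state']['force'])
print('tip',proj(s,e-[0,0,92.5]),'mouth c under tcp',proj(s,[*e[:2],161]), '+x',proj(s,[e[0]+10,e[1],161]),'+y',proj(s,[e[0],e[1]+10,161]))
a=cv2.resize(s['image'][140:205,170:245],(600,520),interpolation=cv2.INTER_CUBIC)
cv2.imwrite('pics/l5.png',cv2.convertScaleAbs(a[:,:,::-1],alpha=2))
```

```text
[ 551.03315095 -176.3722752   265.29429742] [-0.37850157 -0.94623562 -0.57480866]
tip [205.70501054 174.47204215] mouth c under tcp [206.02504601 178.71752956] +x [202.98580854 180.63907817] +y [209.19615787 180.29513382]
```

View pics/l5.png

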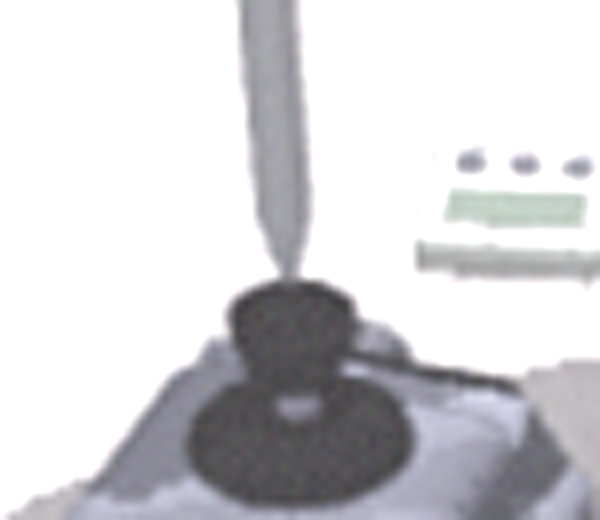

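In the scene crop the tip is at (288,278) and the rim is centred at about (293,315), which agrees with the prediction to within about 1 mm. I'll go down into the cup.

>>> {"op": "servo_tool", "data": {"rows": [[0,0,4,0,0,0],[0,0,6,0,0,0],[0,0,6,0,0,0],[0,0,5,0,0,0],[0,0,3,0,0,0],[0,0,0,0,0,0],[0,0,0,0,0,0]]}}

```text
clock: 13.72
eef_pos: [551.1, -176.2, 241.3]
tcp_rot: [180.0, 0.0, 99.5]
force: [-0.5, -0.3, -0.7]
grip_width: 0.202
gripper_force: 58.7
```

>>> {"op": "servo_tool", "data": {"rows": [[0,0,1,0,0,0],[0,0,0,0,0,0]]}}

```text
clock: 13.98
eef_pos: [551.0, -176.1, 240.1]
tcp_rot: [180.0, -0.0, 99.5]
force: [-0.7, -0.6, 0.0]
grip_width: 0.205
gripper_force: 58.7
```

>>> {"op": "servo_tool", "data": {"rows": [[0,0,1,0,0,0],[0,0,0,0,0,0]]}}

```text
clock: 14.22
eef_pos: [550.9, -176.1, 239.0]
tcp_rot: [-180.0, -0.0, 99.5]
force: [-0.7, -0.7, -0.3]
grip_width: 0.203
gripper_force: 58.7
```

>>> {"op": "servo_tool", "data": {"rows": [[0,0,1,0,0,0],[0,0,0,0,0,0]]}}

```text
clock: 14.48
eef_pos: [550.9, -176.1, 238.0]
tcp_rot: [-180.0, -0.0, 99.5]
force: [0.1, -0.4, -1.0]
grip_width: 0.202
gripper_force: 58.7
```

>>> {"op": "servo_tool", "data": {"rows": [[0,0,1,0,0,0],[0,0,0,0,0,0]]}}

```text
clock: 14.72
eef_pos: [551.1, -176.3, 237.4]
tcp_rot: [180.0, 0.0, 99.5]
force: [0.1, -0.4, 2.4]
grip_width: 0.208
gripper_force: 59.2
```

>>> {"op": "servo_tool", "data": {"rows": [[0,0,1,0,0,0],[0,0,1,0,0,0],[0,0,0,0,0,0],[0,0,0,0,0,0]]}}

```text
clock: 15.22
eef_pos: [551.1, -176.2, 235.3]
tcp_rot: [180.0, 0.0, 99.5]
force: [-0.1, -0.2, 4.7]
grip_width: 0.203
gripper_force: 59.6
```

>>> {"op": "servo_tool", "data": {"rows": [[0,0,1,0,0,0],[0,0,0,0,0,0],[0,0,0,0,0,0]]}}

```text
clock: 15.6
eef_pos: [551.1, -176.2, 234.3]
tcp_rot: [180.0, 0.0, 99.5]
force: [0.0, -1.6, 5.0]
grip_width: 0.204
gripper_force: 59.8
```

Run:
```python
from h import *
F=[]
for i in range(8):
    s=r.observe(); F.append(np.r_[s['force'],s['eef_pos']]); r.capture('top')
print(np.mean(F,0),np.std(F,0),s['clock'])
```

```text
[ 1.81088232e-01 -1.64783149e-01  4.94762985e+00  5.51120001e+02
 -1.76213971e+02  2.34312372e+02] [0.42674329 0.8704173  0.19603754 0.01451665 0.00651389 0.0110339 ] 15.95
```

>>> {"op": "servo_tool", "data": {"rows": [[0,0,0.8,0,0,0],[0,0,0.7,0,0,0],[0,0,0,0,0,0],[0,0,0,0,0,0]]}}

```text
clock: 16.5
eef_pos: [551.2, -176.3, 233.1]
tcp_rot: [180.0, 0.0, 99.5]
force: [0.2, -0.1, 6.8]
grip_width: 0.203
gripper_force: 60.1
```

Run:
```python
from h import *
F=[]
for i in range(8):
    s=r.observe(); F.append(np.r_[s['force'],s['eef_pos']]); c=cap('scene')
print(np.mean(F,0),s['clock'],s['grip_width'])
# cup silhouette shift against the free picture
s0=pickle.load(open('scene.pkl','rb')); B=lambda im:cv2.cvtColor(im,cv2.COLOR_RGB2GRAY)[170:186,196:201].astype(int)
cv2.imwrite('pics/l6.png',cv2.convertScaleAbs(np.hstack([cv2.resize(k['image'][120:210,165:250],(400,424),interpolation=cv2.INTER_CUBIC) for k in(s0,c)])[:,:,::-1],alpha=2))
```

```text
[-3.05317306e-01  4.06468888e-03  6.47400693e+00  5.51179893e+02
 -1.76283562e+02  2.33055563e+02] 16.85 0.2043399599101897
```

View pics/l6.png

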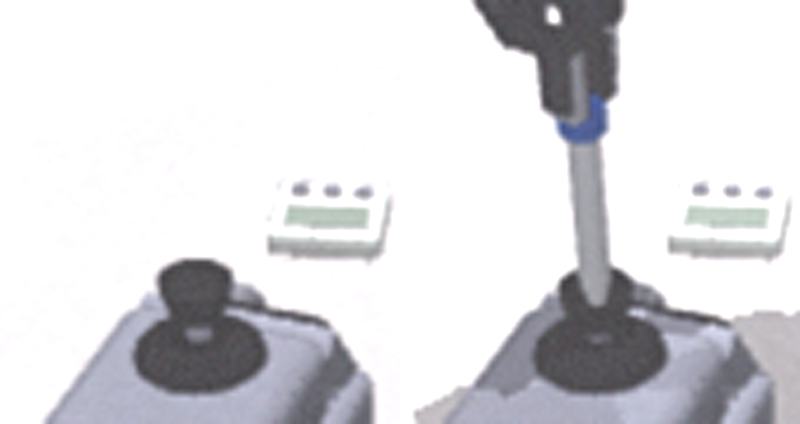

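The picture shows the cup pressed, its rim lowered by about 1.5 px (roughly 4 mm). The tube stands upright in the middle, and force and position both agree with 4 to 4.5 mm. I'll hold it there.

>>> {"op": "servo_tool", "data": {"rows": [[0,0,0.2,0,0,0],[0,0,0,0,0,0],[0,0,0,0,0,0],[0,0,0,0,0,0],[0,0,0,0,0,0],[0,0,0,0,0,0],[0,0,0,0,0,0],[0,0,0,0,0,0],[0,0,0,0,0,0],[0,0,0,0,0,0],[0,0,0,0,0,0],[0,0,0,0,0,0],[0,0,0,0,0,0],[0,0,0,0,0,0],[0,0,0,0,0,0],[0,0,0,0,0,0],[0,0,0,0,0,0],[0,0,0,0,0,0],[0,0,0,0,0,0],[0,0,0,0,0,0]]}}

```text
clock: 19.4
eef_pos: [551.2, -176.3, 232.9]
tcp_rot: [179.9, 0.0, 99.5]
force: [-0.4, 0.1, 6.8]
grip_width: 0.208
gripper_force: 60.1
```

>>> {"op": "servo_tool", "data": {"rows": [[0,0,0,0,0,0],[0,0,0,0,0,0],[0,0,0,0,0,0],[0,0,0,0,0,0],[0,0,0,0,0,0],[0,0,0,0,0,0],[0,0,0,0,0,0],[0,0,0,0,0,0],[0,0,0,0,0,0],[0,0,0,0,0,0],[0,0,0,0,0,0],[0,0,0,0,0,0]]}}

```text
clock: 20.9
eef_pos: [551.2, -176.3, 232.9]
tcp_rot: [179.9, 0.0, 99.5]
force: [-0.4, 0.1, 7.2]
grip_width: 0.204
gripper_force: 60.1
```

```bash
python3 -c "
from bench import r
s=r.observe();print(s['clock'],s['eef_pos'],s['force'],s['grip_width'],s['gripper_force']);
assert 5<s['force'][2]<9; print(r.finish_job())"
```

```text
20.9 [ 551.18887253 -176.27508019  232.91693209] [-0.39600631  0.09325872  7.19068347] 0.20422437500220064 60.0787353515625
the job is handed in; nothing more can be done
None
```

The job is handed in: the tall tube stands upright in the mixer's cup, pressed down about 4 to 4.5 mm (estimated from force and arm position, about 7 N), held that way for about 4 s and still gripped and pressing at 20.9 s on the clock.

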